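Hang the box grater on the swivel stand and fold its arm away

TASK

Put the clean box grater away on the swivel utensil stand: swing the stand's empty lower arm well out over the worktop, hang the grater by its arched handle on the outer end of that arm and let go. Once it hangs still, slide it along the arm up against the collar near the post, then fold the arm back to its stop and leave the grater hanging still on it. Leave the other things on the worktop where they are.

Things in the scene. Friction and masses are not known exactly. Their poses are not given: they have to be found in the camera images.
- grater: Loose box grater, 0.34 kg, 191 mm tall: tapered closed steel box (treat as solid), black rim, black arched strap handle on top. Origin: centre of its underside, z up. Footprint 72 mm along its x, 94 mm along its y; the box ends at z = 144 mm, there 55 x 75 mm. The handle's arch lies in the y-z plane, its opening runs through along x. A tall refrigerator stands to its right.
- grater_loop (a point): Middle of the underside of the handle's top, z = 185 mm above the grater's underside: it rests on the rod when hung. The strap is 24 mm wide (x) and 6 mm thick; its legs' outer faces are 47 mm apart, inner faces 35 mm; the opening is 35 mm wide (y), from z = 144 to 185 mm. The legs can be pinched along y at z = 165 to 175 mm. x runs through the opening.
- utensil_stand: The stand, fixed to the worktop: brass post 17 mm thick and 324 mm tall, dark foot 160 mm across. Origin: centre of the foot's underside; x = the lower arm's folded direction. Its upper arm (217 mm long, z = 268 mm, with a ladle and a turner, up to 70 mm to its sides) is fixed and points 152 degrees counterclockwise from x, seen from above.
- swing_arm (a joint): Angle of the stand's lower brass arm, rad: 0 = folded back against its stop, grows clockwise seen from above as the arm swings out towards the robot, stops at 1.1. It stays where it is left (friction 0.18 N m, so about 1.3 N at 135 mm from the post).
- rod_pivot (a point): Point on the axis of the stand's post at the height of the lower arm's centre line (z = 220 mm).
- rod_tip (a point): Outermost point of the lower arm, 176 mm from the post's axis. The arm is a level brass rod 10 mm thick from the post to here, with a ball 18 mm across at the tip and a collar 26 mm across, 6 mm thick, with its outer face 52.5 mm from the post's axis. x points outwards along the arm, z up.
- rod_seat (a point): Point on top of the rod, 65 mm from the post's axis, where the middle of the handle lies when the handle touches the collar. x points outwards along the arm, z up.
- glazed_mug: Bystander: yellow-green stoneware mug, 120 x 87 x 72 mm, on the flat stoneware board at the left front.
- sugar_canister: Bystander: black lidded canister, 77 mm across, 100 mm tall, at the back. Origin: centre of its underside.
- milk_pitcher: Bystander: pale steel milk pitcher, 74 x 98 x 98 mm, at the back. Origin: centre of its underside.
- espresso_cup1: Bystander: cream espresso cup with a handle, 64 x 91 x 50 mm, on a round coaster 94 mm across at the left.
- kitchen_timer: Bystander: round kitchen timer, black over white, 63 mm across, 54 mm tall, near the brass table lamp. Origin: centre of its underside.

How it is judged:
On the way, in this order (a step that is already met when the one before it is completed fails the run):
1. the empty lower arm has been swung well out (more than 0.7 rad) while the grater still stands where it was (value of joint swing_arm above 0.7 rad and distance of grater from where it was at the start of the episode below 0.02 m), for 0.2 s.
2. the grater hangs by its handle on the outer part of the arm, more than 35 mm from its seat, let go and still, with the arm still out (z of grater_loop in the frame of rod_seat between -0.005 and 0.006 m and y of grater_loop in the frame of rod_seat between -0.014 and 0.014 m and x of grater_loop in the frame of rod_seat between 0.035 and 0.105 m and angle between grater's own z axis and vertical below 0.2 rad and contact force between grater and swing_arm above 1 N and contact force between each of the arm, the fingers and grater below 0.1 N and linear speed of grater below 0.06 m/s and value of joint swing_arm above 0.5 rad), for 0.2 s.
3. the grater has been slid along the arm to its seat by the collar (within 12 mm) while the arm is still out (distance between grater_loop and rod_seat below 0.012 m and angle between grater's own z axis and vertical below 0.25 rad and value of joint swing_arm above 0.45 rad), for 0.2 s.
At the end, for the whole second after the job is handed in: The lower arm is folded back to within 0.1 rad of its stop and the grater hangs on it by its handle, upright within 0.2 rad, its arch within 12 mm of the seat by the collar, still and let go (value of joint swing_arm below 0.1 rad and distance between grater_loop and rod_seat below 0.012 m and angle between grater's own z axis and vertical below 0.2 rad and contact force between grater and swing_arm above 1 N and linear speed of grater below 0.08 m/s); the robot touches nothing.
It fails at once if the grater is knocked over or dropped (angle between grater's own z axis and vertical above 0.8 rad or linear speed of grater above 1.2 m/s).
It fails at once if another thing on the worktop is moved more than 30 mm (distance of any of glazed_mug, sugar_canister, milk_pitcher, espresso_cup1, kitchen_timer from where it was at the start of the episode above 0.03 m).
It also fails if it takes over 72 s, if anything falls off the work surface, if the arm or the gripper's body presses on something with over 40 N, if the wrist force passes 120 N, or if a joint passes its speed limit or range.

ROBOT

A 6-joint arm with a two-finger parallel gripper is mounted at the origin on a cart in front of the work surface, level with it; the furniture and walls round the work are solid. World frame = base frame: x ahead of the robot, y to its left, z up, the work surface at z = 0. Lengths are in m, angles in rad, forces in N, time in s.
With the tool pointing down it reaches from about 0.35 to 0.975 m from the base axis. Payload 4.9 kg.
Tool frame: the origin (TCP) lies between the finger pads; the fingertips stand 25 mm ahead of it and the grasp point (between the pads) lies 6 mm ahead of it; z points along the fingers, y is the line along which they close (so a half turn about z gives the same grasp; the last joint's range is limited). The gripper opens to 85 mm and grips with 20 to 120 N. Pads are 22 mm wide; open, the fingers measure 114 mm over their backs; the gripper's body (76 mm by 85 mm) begins 54 mm behind the grasp point. The pads swing forward as they close: fully open they stand 13 mm farther back than shut.
Start: joints at [-1.255, 0.053, 1.613, -0, 1.476, -0.119], TCP at [0.263, -0.567, 0.232] pointing down, gripper open.
Joint ranges: [-3.01, 3.01], [-1.01, 2.22], [0.06, 2.58], [-1.02, 4.17], [0.09, 2.62], [-3.14, 3.14]. Speed limits (rad/s): [2.57, 2.57, 3.14, 3.14, 3.14, 3.14].

INTERFACE

Orientations are given as a unit quaternion [w, x, y, z].
In Python, from plant import manip gives the robot as it stands.
- The arm moves only by the shell command python3 -m inch 'ROWS'. ROWS is JSON, a list of rows, each a list of 3 entries, a list of its own where there are three numbers: the shift along the tool's x, y, z in m, then the turn, a rotation vector about the tool's x, y, z in rad, then the opening, from 0 (shut) to 1 (fully open). A call has 1 to 8 rows; each row shifts and turns the commanded pose from where the row before left it, along the tool's axes as they then stand; what a row does not reach is not made up. A row lasts 1/10 s, in which the tool goes at most 50 mm and 8.59 degrees, less where a joint would pass 70% of its speed; a pose out of reach is approached as far as the arm can. A call with a gripper value outside its range is refused whole. The fingers move at their own pace and stop on an object; the grip force is fixed at half the most. Time passes only in rows, so rows that do not move let the fingers close. It gives the time, the measured TCP pose, the force, the opening and the grip force at its end, in the units of the state.
- manip.state(): the state, without advancing time (a new reading comes with each control period).
- manip.grab_frame(name): name is "side" or "top"; returns (picture, depth): 480x640x3 uint8, red, green, blue; 480x640 float32, m along the optical axis (not along the pixel's ray), 0 where there is no reading.
- manip.camera_params(name): a dict with "camera_matrix" (3x3 intrinsics, pixels), "rvec" (rotation vector, rad) and "tvec" (3), from world to camera coordinates, as OpenCV has them. Camera axes: x right, y down, z forward; pixel columns grow to the right and rows downward; lengths in m; the calibration is good to about 2 mm. A picture is of the moment at which its call begins. camera_params takes no time and is no camera call.
- manip.job_done(): hands the job in; it is judged then, once.
Trained networks look in the newest picture that a camera, given by its name, has taken for a name from the list of things; names that differ only in an ending like _2 or _b are one class to them, and where a whole thing is asked for, a point or a joint stands for the part that bears it (a point fixed in the world has none). Each returns a list of dicts, best first, with "score" (0 to 1); they miss things now and then, are a little off and sometimes report something else, mostly with a low value. They report only what shows in the picture. A call takes as long as a camera call.
- manip.look_for(camera, label): "point" ([x, y, z] in m, in world coordinates, good to about 4 mm: the middle of the surface that is visible of it).
The state is a dict: "time": time; "joint_pos": joint angles; "joint_vel": joint speeds; "joint_efforts": joint torques, N m; "tool_pos": TCP position; "tool_rot": TCP orientation; "contact_force": force on the tool from outside, world axes, zero at the start; "ft_torque": the same for the moment, N m; "gripper_width": opening from 0.0 (shut) to 1.0 (fully open); "grasp_force": force on a finger pad.
Only numpy, scipy, OpenCV 4.12 (cv2) and the standard library are available. Lean on these libraries where they do the work, as an engineer would, in place of code of your own. Each camera call takes 0.05 s, during which the arm holds its last target. There are 200 camera calls.

## Working session

There is one attempt and no reset: what is moved stays moved. The work goes in short steps, Python scripts to look and compute and a shell command to move; the robot and the scene stay as the last step left them, time stands still between calls to the robot, and variables do not carry over. Pictures are saved under pics/ and viewed, at most 14 in all, crops included, and the job is handed in when it is done.

```bash
ls; mkdir -p pics; cat > h.py <<'E'
import numpy as np,cv2
from plant import manip
from scipy.spatial.transform import Rotation as R
def cloud(n):
    im,d=manip.grab_frame(n);p=manip.camera_params(n);K=np.array(p["camera_matrix"])
    M=cv2.Rodrigues(np.array(p["rvec"],float))[0];t=np.array(p["tvec"],float).ravel()
    v,u=np.mgrid[:480,:640]
    c=np.stack([(u-K[0,2])*d/K[0,0],(v-K[1,2])*d/K[1,1],d],-1)
    w=(c-t)@M; w[d==0]=np.nan
    return im,w
def st():
    s=manip.state();q=s["tool_rot"];m=R.from_quat([q[1],q[2],q[3],q[0]]).as_matrix()
    return s,np.array(s["tool_pos"]),m
E
python3 - <<'E'
from h import *
for n in("side","top"):
    im,w=cloud(n);cv2.imwrite(f"pics/{n}0.png",im[...,::-1]);np.save(n+"0.npy",w)
    for l in("grater","grater_loop","utensil_stand","swing_arm","rod_tip","rod_pivot"):
        try:print(n,l,[(np.round(r["point"],3).tolist(),round(r["score"],2)) for r in manip.look_for(n,l)][:2])
        except Exception as e:print(n,l,e)
s,p,m=st();print(s["time"],p,m.round(3),s["contact_force"])
E
```

```text
pics
side grater [([0.482, 0.076, 0.091], 0.96)]
side grater_loop [([0.483, 0.08, 0.09], 0.86)]
side utensil_stand [([0.508, 0.403, 0.071], 0.6), ([0.493, 0.331, 0.225], 0.47)]
side swing_arm [([0.496, 0.327, 0.222], 0.95), ([0.625, 0.373, 0.06], 0.68)]
side rod_tip [([0.604, 0.163, 0.036], 0.67), ([0.494, 0.329, 0.224], 0.63)]
side rod_pivot [([0.507, 0.411, 0.076], 0.91)]
top grater [([0.493, 0.078, 0.136], 0.57)]
top grater_loop [([0.497, 0.078, 0.137], 0.71)]
top utensil_stand [([0.513, 0.402, 0.018], 0.91), ([0.498, 0.077, 0.137], 0.18)]
top swing_arm [([0.492, 0.301, 0.223], 0.59)]
top rod_tip [([0.494, 0.297, 0.224], 0.76), ([0.451, 0.606, 0.029], 0.45)]
top rod_pivot [([0.512, 0.402, 0.016], 0.97), ([0.494, 0.08, 0.137], 0.61)]
0.7 [ 0.26327007 -0.56684437  0.23163916] [[ 0.907  0.421  0.   ]
 [ 0.421 -0.907 -0.   ]
 [-0.     0.    -1.   ]] [-0.03412483 -0.09790232  0.39229322]
```

View pics/side0.png

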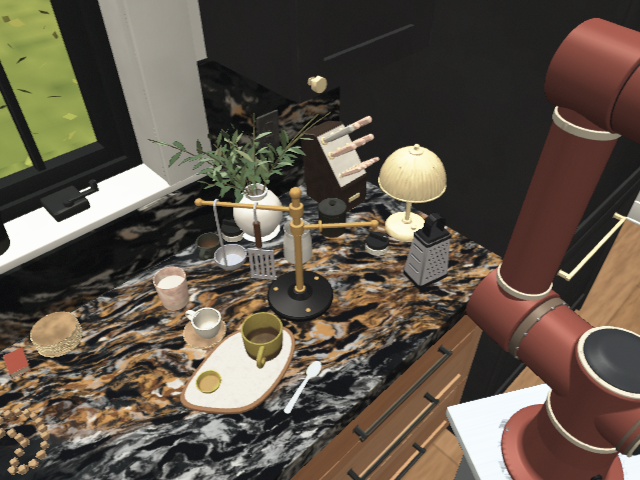

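View pics/top0.png

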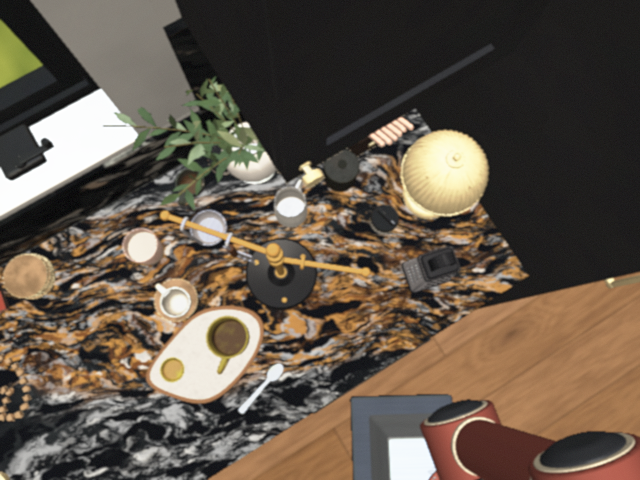

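The side view shows the stand post at (298,250), with the lower arm pointing right and its tip at (376,226). The grater stands at (428,250). The top view has the post top at (273,253), the arm tip at (368,271) and the grater handle at (440,263), with the lamp behind the grater. Next I'll fit the geometry from the depth clouds.

```bash
python3 - <<'E'
from h import *
for n in("side","top"):
    w=np.load(n+"0.npy").reshape(-1,3);w=w[~np.isnan(w[:,0])]
    def sel(c,r,z0,z1):return w[(np.hypot(w[:,0]-c[0],w[:,1]-c[1])<r)&(w[:,2]>z0)&(w[:,2]<z1)]
    for z0,z1 in((.01,.14),(.14,.16),(.16,.18),(.183,.2)):
        a=sel((.49,.08),.09,z0,z1)
        if len(a)>3:
            r=cv2.minAreaRect(a[:,:2].astype(np.float32)*1000);print(n,"grater",z0,len(a),a.mean(0).round(4),np.round(r[0],1),np.round(r[1],1),round(r[2],1))
    a=sel((.51,.40),.3,.205,.235)
    a=a[(a[:,1]<.375)&(a[:,1]>.2)]
    if len(a):
        print(n,"arm",len(a),a.min(0).round(3),a.max(0).round(3)); 
        f=np.polyfit(a[:,1],a[:,0],1);print(f, a[np.argmin(a[:,1])])
    a=sel((.51,.40),.04,.30,.34);print(n,"post top",len(a),a.mean(0),a.max(0))
    a=sel((.51,.40),.04,.12,.19);print(n,"post mid",len(a),a.mean(0) if len(a) else"",)
    a=sel((.51,.40),.12,.008,.03);print(n,"foot",len(a));
    if len(a):print(cv2.minEnclosingCircle(a[:,:2].astype(np.float32)))
    a=sel((.62,.05),.2,.1,.5);print(n,"lamp",len(a),a.min(0).round(3),a.max(0).round(3))
print({n:(-cv2.Rodrigues(np.array(manip.camera_params(n)["rvec"]))[0].T@np.array(manip.camera_params(n)["tvec"]).ravel()).round(2) for n in("side","top")})
E
python3 - <<'E'
import cv2
a=cv2.imread("pics/top0.png")[200:320,230:480];b=cv2.imread("pics/side0.png")[180:300,230:480]
import numpy as np
cv2.imwrite("pics/c.png",cv2.resize(np.vstack([a,b]),None,fx=2.5,fy=2.5,interpolation=2))
E
```

```text
side grater 0.01 1733 [0.4806 0.0752 0.0758] [480.2  71.4] [107.   57.4] 72.4
side grater 0.14 332 [0.4962 0.0639 0.1451] [500.4  62.6] [48.  66.5] 13.1
side grater 0.16 103 [0.497  0.0691 0.1691] [501.1  63.4] [25.6 50.1] 15.1
side grater 0.183 105 [0.4996 0.0658 0.1879] [501.1  64.2] [26.8 37. ] 13.7
side arm 460 [0.467 0.211 0.205] [0.808 0.375 0.235]
[0.83933288 0.26349227] [0.4801466  0.21128715 0.22217418]
side post top 125 [0.50102094 0.38476625 0.31453532] [0.51428331 0.39555242 0.3238092 ]
side post mid 172 [0.50140098 0.38607478 0.15537689]
side foot 2496
((0.5098938941955566, 0.399835467338562), 0.11990752071142197)
side lamp 21172 [ 0.465 -0.139  0.1  ] [0.817 0.249 0.5  ]
top grater 0.01 901 [0.4914 0.0806 0.0828] [491.5  70. ] [ 95.7 110. ] 21.9
top grater 0.14 508 [0.5013 0.0658 0.1446] [503.8  60.4] [54.5 72.2] 15.6
top grater 0.16 55 [0.4994 0.0781 0.1722] [504.5  61.9] [23.7 45.5] 15.7
top grater 0.183 239 [0.5045 0.0621 0.1898] [504.7  62.4] [23.9 41.6] 15.2
top arm 538 [0.472 0.21  0.213] [0.511 0.375 0.235]
[0.17124469 0.44191559] [0.47920727 0.20962736 0.22258806]
top post top 168 [0.50727691 0.38178215 0.32018333] [0.52013393 0.39435524 0.32713311]
top post mid 29 [0.50503834 0.38803231 0.14198296]
top foot 3599
((0.5100149512290955, 0.3999679684638977), 0.12003766000270844)
top lamp 27669 [ 0.469 -0.139  0.1  ] [0.817 0.249 0.5  ]
{'side': array([-0.33,  0.53,  0.95]), 'top': array([0.34, 0.33, 1.27])}
```

View pics/c.png

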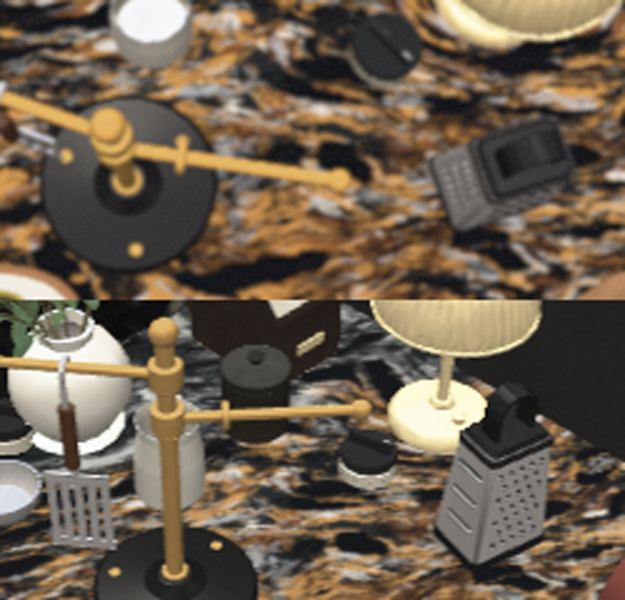

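The top crop shows the arm's collar at (182,152) and its ball at (338,180). The handle at (528,150) has its opening running roughly along world x. Fits from both cameras agree:

| Item | Position or direction |
|---|---|
| Post | about (0.507, 0.384) |
| Arm direction, folded | about -99.7° |
| Handle | about (0.503, 0.063) |
| Grater x axis | about +15° |

Before moving I'll check for obstacles and write a planning helper.

```bash
cat >> h.py <<'E'
def plan(xyz,yaw=None,n=None,step=.045):
    """prints rows to go straight to xyz with tool x at world yaw (tool down)"""
    s,p,m=st();y0=np.arctan2(m[1,0],m[0,0]);yaw=y0 if yaw is None else yaw
    dy=(yaw-y0+np.pi)%(2*np.pi)-np.pi;d=np.array(xyz)-p
    n=n or int(max(np.ceil(np.linalg.norm(d)/step),np.ceil(abs(dy)/.13),1))
    c=p.copy();yc=y0;out=[]
    for i in range(1,n+1):
        Rm=np.array([[np.cos(yc),np.sin(yc),0],[np.sin(yc),-np.cos(yc),0],[0,0,-1]])
        sh=np.round(Rm.T@(p+d*i/n-c),3);t=np.round(-(y0+dy*i/n-yc),3)
        c=c+Rm@sh;yc-=t;out.append([sh.tolist(),round(float(t),3)])
    print("from",p.round(4),"yaw",round(y0,3),"n",n);[print(o) for o in out]
E
python3 - <<'E'
from h import *
for l in("glazed_mug","kitchen_timer","espresso_cup1"):
    print(l,[(np.round(r["point"],3).tolist(),round(r["score"],2)) for r in manip.look_for("top",l)][:2])
w=np.load("top0.npy").reshape(-1,3);w=w[~np.isnan(w[:,0])]
a=w[(w[:,2]>.12)&(w[:,0]<.6)&(w[:,1]>-.45)&(w[:,1]<.5)&(w[:,0]>.2)]
H,_,_=np.histogram2d(a[:,0],a[:,1],bins=[np.arange(.2,.61,.05),np.arange(-.45,.51,.05)]);print(H.astype(int))
plan((.43,-.17,.33),1.40);
E
```

```text
glazed_mug [([0.369, 0.499, 0.019], 0.85)]
kitchen_timer [([0.621, 0.156, 0.033], 0.91)]
espresso_cup1 [([0.452, 0.607, 0.028], 0.71), ([0.491, 0.295, 0.228], 0.6)]
[[   0    0    0    0    0    0    0    0    0 1983 5953  674    0    0
     0    0    0    0    0]
 [   0    0    0    0    0    0    0    0    1  353    0    0    0    0
     0    0    0    0    0]
 [   0    0    0    0    0    0    0    0    0    0    0    0    0    0
     0    0    0    0    0]
 [   0    0    0    0    0    0    0    0    0    0    0    0    0    0
     0    0    0    0    0]
 [   0    0    0   22    0    0    0    0    0    0    0    0    0    0
     0    0    0    0    0]
 [   0    0    0  229    3 2706    0    0    0  141  409    0    0  142
   153  118  123    0    0]
 [   0    0    0    0    0 2293 1297    0    0  131  384   17    0    0
     0   56  298  194  293]
 [   0    0    0    0    0    0 4636    0    0   15    8    0    0    0
     0 6531 2915    0   34]]
from [ 0.2632 -0.5668  0.2316] yaw 0.435 n 10
[[0.032, -0.029, -0.01], -0.097]
[[0.034, -0.026, -0.01], -0.096]
[[0.037, -0.022, -0.01], -0.097]
[[0.039, -0.019, -0.009], -0.096]
[[0.04, -0.015, -0.01], -0.097]
[[0.042, -0.01, -0.01], -0.096]
[[0.042, -0.007, -0.01], -0.097]
[[0.043, -0.003, -0.01], -0.096]
[[0.043, 0.002, -0.01], -0.097]
[[0.043, 0.005, -0.009], -0.096]
```

```bash
python3 - <<'E'
from h import *
plan((.29,-.28,.33),1.0,step=.04)
E
```

```text
from [ 0.2632 -0.5668  0.2316] yaw 0.435 n 8
[[0.018, -0.031, -0.012], -0.071]
[[0.02, -0.03, -0.013], -0.07]
[[0.023, -0.028, -0.012], -0.071]
[[0.024, -0.027, -0.012], -0.071]
[[0.026, -0.024, -0.012], -0.07]
[[0.028, -0.023, -0.013], -0.071]
[[0.029, -0.021, -0.012], -0.071]
[[0.031, -0.019, -0.012], -0.07]
```

```bash
python3 -m inch '[[[0.018,-0.031,-0.012],[0,0,-0.07],1],[[0.02,-0.03,-0.012],[0,0,-0.07],1],[[0.023,-0.028,-0.012],[0,0,-0.07],1],[[0.024,-0.027,-0.012],[0,0,-0.07],1],[[0.026,-0.024,-0.012],[0,0,-0.07],1],[[0.028,-0.023,-0.012],[0,0,-0.07],1],[[0.029,-0.021,-0.012],[0,0,-0.07],1],[[0.031,-0.019,-0.012],[0,0,-0.07],1]]'
python3 - <<'E'
from h import *
plan((.39,-.02,.33),1.40)
E
```

```text
time: 1.65
tool_pos: [0.2905, -0.2787, 0.3282]
tool_rot: [0.0, 0.878, 0.478, 0.0]
contact_force: [1.0, 0.2, 0.7]
gripper_width: 0.998
grasp_force: 0.0
from [ 0.2905 -0.2787  0.3282] yaw 0.997 n 7
[[0.039, -0.008, -0.0], -0.058]
[[0.039, -0.006, -0.001], -0.057]
[[0.039, -0.004, 0.0], -0.058]
[[0.04, -0.001, -0.0], -0.057]
[[0.039, 0.001, -0.0], -0.058]
[[0.04, 0.003, -0.001], -0.057]
[[0.039, 0.006, 0.0], -0.058]
```

```bash
python3 -m inch '[[[0.039,-0.008,0],[0,0,-0.058],0.5],[[0.039,-0.006,0],[0,0,-0.058],0.5],[[0.039,-0.004,0],[0,0,-0.058],0.5],[[0.04,-0.001,0],[0,0,-0.058],0.5],[[0.039,0.001,0],[0,0,-0.057],0.5],[[0.04,0.003,0],[0,0,-0.057],0.5],[[0.039,0.006,0],[0,0,-0.057],0.5],[[0,0,0],[0,0,0],0.5]]'
python3 - <<'E'
from h import *
plan((.484,.251,.29),1.40)
E
```

```text
time: 2.45
tool_pos: [0.3914, -0.0182, 0.3277]
tool_rot: [-0.0, 0.763, 0.647, 0.001]
contact_force: [-0.2, 0.1, -0.7]
gripper_width: 0.503
grasp_force: 0.0
from [ 0.3914 -0.0182  0.3277] yaw 1.406 n 7
[[0.04, 0.007, 0.005], 0.001]
[[0.04, 0.006, 0.006], 0.001]
[[0.04, 0.007, 0.005], 0.001]
[[0.04, 0.007, 0.006], 0.0]
[[0.041, 0.006, 0.005], 0.001]
[[0.04, 0.007, 0.005], 0.001]
[[0.04, 0.006, 0.006], 0.001]
```

```bash
python3 -m inch '[[[0.04,0.007,0.005],[0,0,0],0.5],[[0.04,0.006,0.005],[0,0,0],0.5],[[0.04,0.007,0.005],[0,0,0],0.5],[[0.04,0.007,0.005],[0,0,0],0.5],[[0.041,0.006,0.005],[0,0,0],0.5],[[0.04,0.007,0.005],[0,0,0],0.5],[[0.04,0.006,0.006],[0,0,0],0.5],[[0,0,0],[0,0,0],0.5]]'
python3 - <<'E'
from h import *
im,w=cloud("side");cv2.imwrite("pics/s1.png",cv2.resize(im[120:320,230:470,::-1],None,fx=2.5,fy=2.5))
plan((.484,.251,.225),1.40,step=.02)
E
```

```text
time: 3.25
tool_pos: [0.4848, 0.2493, 0.2897]
tool_rot: [-0.001, 0.765, 0.644, -0.001]
contact_force: [-0.7, 0.0, -0.2]
gripper_width: 0.5
grasp_force: 0.0
from [0.4846 0.2477 0.2903] yaw 1.399 n 4
[[0.001, -0.0, 0.016], -0.0]
[[0.001, -0.001, 0.017], -0.0]
[[0.0, 0.0, 0.016], -0.0]
[[0.001, -0.0, 0.016], -0.001]
```

View pics/s1.png

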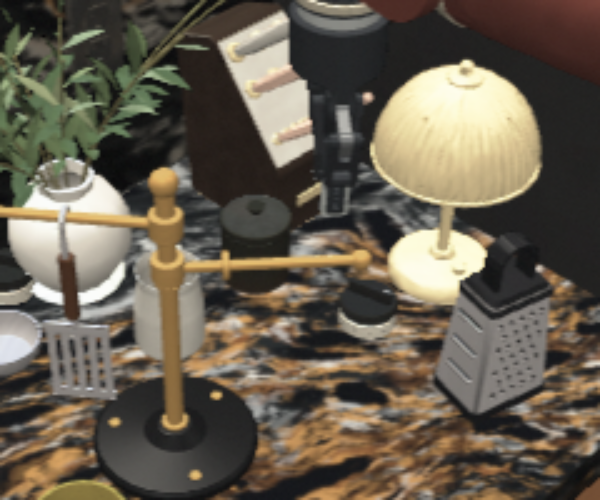

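The open fingers, at about (335,190) in the crop, hover over the outer part of the rod. I'll go down to straddle it and swing out.

```bash
python3 -m inch '[[[0.001,0,0.016],[0,0,0],0.5],[[0.001,0,0.016],[0,0,0],0.5],[[0.001,0,0.016],[0,0,0],0.5],[[0,0,0.016],[0,0,0],0.5],[[0,0,0],[0,0,0],0.5]]' && python3 -m inch '[[[0.0007,-0.0135,0],[0,0,0.1],0.5],[[0.0007,-0.0135,0],[0,0,0.1],0.5],[[0.0007,-0.0135,0],[0,0,0.1],0.5],[[0.0007,-0.0135,0],[0,0,0.1],0.5],[[0.0007,-0.0135,0],[0,0,0.1],0.5],[[0,0,0],[0,0,0],0.5]]'
```

```text
time: 3.8
tool_pos: [0.4832, 0.2489, 0.2235]
tool_rot: [-0.001, 0.766, 0.643, -0.003]
contact_force: [-1.0, 0.3, -0.6]
gripper_width: 0.503
grasp_force: 0.0
time: 4.4
tool_pos: [0.4234, 0.2782, 0.2281]
tool_rot: [-0.0, 0.901, 0.435, 0.0]
contact_force: [0.1, 0.6, -0.5]
gripper_width: 0.497
grasp_force: 0.0
```

```bash
python3 -m inch '[[[0.0007,-0.0135,0],[0,0,0.1],0.5],[[0.0007,-0.0135,0],[0,0,0.1],0.5],[[0.0007,-0.0135,0],[0,0,0.1],0.5],[[0.0007,-0.0135,0],[0,0,0.1],0.5],[[0.0007,-0.0135,0],[0,0,0.1],0.5],[[0.0007,-0.0135,0],[0,0,0.1],0.5],[[0,0,0],[0,0,0],0.5],[[0,0,0],[0,0,0],0.5]]' && python3 - <<'E'
from h import *
im,W=cloud("top")
w=W.reshape(-1,3);a=w[(abs(w[:,2]-.222)<.008)&(np.hypot(w[:,0]-.507,w[:,1]-.384)<.19)&(np.hypot(w[:,0]-.507,w[:,1]-.384)>.03)&(w[:,0]<.5)]
d=a[:,:2]-[.507,.384];print(len(a),np.percentile(np.degrees(np.arctan2(d[:,1],d[:,0])),[5,50,95]),np.hypot(*d.T).max())
print(st()[1])
E
```

```text
time: 5.2
tool_pos: [0.3797, 0.3435, 0.2277]
tool_rot: [0.0, 0.989, 0.15, 0.0]
contact_force: [0.2, -0.9, 0.4]
gripper_width: 0.499
grasp_force: 0.0
393 [-102.99676417  -99.68504052  -96.79695611] 0.17668148022682828
[0.3796839  0.34330825 0.22768037]
```

```bash
python3 - <<'E'
from h import *
im,W=cloud("side");cv2.imwrite("pics/s2.png",cv2.resize(im[120:320,200:440,::-1],None,fx=2.5,fy=2.5))
w=W.reshape(-1,3)
r=np.hypot(w[:,0]-.507,w[:,1]-.384);a=w[(abs(w[:,2]-.222)<.008)&(r<.19)&(r>.03)&(w[:,0]<.5)]
d=a[:,:2]-[.507,.384];print(len(a),np.histogram(np.degrees(np.arctan2(d[:,1],d[:,0])),bins=range(-180,-80,10))[0])
E
```

```text
99 [ 1  0  3  0  0  0  0 85 10]
```

View pics/s2.png

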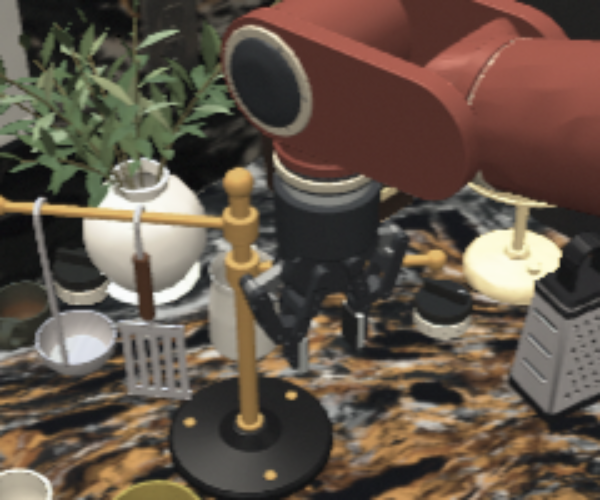

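The arm has not moved: the ball is still at (437,257), and the gripper is now in front of the rod. I need to measure where the fingertips really are.

```bash
python3 - <<'E'
from h import *
for n in("side","top"):
    im,W=cloud(n);w=W.reshape(-1,3);s,p,m=st()
    a=w[(np.hypot(w[:,0]-p[0],w[:,1]-p[1])<.09)&(w[:,2]>.12)&(w[:,2]<.3)]
    l=(a-p)@m
    for z0 in np.arange(-.06,.07,.01):
        b=l[(l[:,2]>z0)&(l[:,2]<=z0+.01)]
        if len(b):print(n,round(z0,3),len(b),b.min(0).round(3),b.max(0).round(3))
print(p)
E
```

```text
side -0.06 212 [-0.016 -0.056 -0.06 ] [ 0.011  0.054 -0.05 ]
side -0.05 90 [-0.015 -0.052 -0.05 ] [ 0.01   0.053 -0.04 ]
side -0.04 71 [-0.014 -0.037 -0.04 ] [ 0.01   0.031 -0.03 ]
side -0.03 88 [-0.014 -0.037 -0.03 ] [ 0.01   0.034 -0.02 ]
side -0.02 74 [-0.014 -0.036 -0.02 ] [ 0.01   0.033 -0.01 ]
side -0.01 38 [-0.012 -0.033 -0.01 ] [ 0.01   0.032 -0.001]
side 0.0 1 [0.003 0.021 0.001] [0.003 0.021 0.001]
[0.37957247 0.34326521 0.22763255]
```

```bash
python3 - <<'E'
from h import *
s,p,m=st();c=manip.camera_params("side")
im,W=cloud("side")
pts=[p+m@np.array([0,y,z]) for z in(-.03,0,.025) for y in(-.025,.025)]
print(cv2.projectPoints(np.array(pts),np.array(c["rvec"]),np.array(c["tvec"]),np.array(c["camera_matrix"]),None)[0].reshape(-1,2).round(0).tolist())
for v in range(250,275,4):print(v,[ (u,W[v,u].round(3).tolist()) for u in (316,320,324,340,343)])
big=cv2.resize(im[200:290,280:400,::-1],None,fx=6,fy=6,interpolation=2)
for q in cv2.projectPoints(np.array(pts),np.array(c["rvec"]),np.array(c["tvec"]),np.array(c["camera_matrix"]),None)[0].reshape(-1,2): cv2.circle(big,(int((q[0]-280)*6),int((q[1]-200)*6)),4,(0,0,255),-1)
cv2.imwrite("pics/f.png",big)
E
```

```text
[[318.0, 255.0], [341.0, 246.0], [319.0, 266.0], [340.0, 257.0], [319.0, 275.0], [340.0, 266.0]]
250 [(316, [0.364, 0.374, 0.28]), (320, [0.358, 0.367, 0.284]), (324, [nan, nan, nan]), (340, [0.379, 0.323, 0.255]), (343, [0.374, 0.318, 0.257])]
254 [(316, [0.36, 0.375, 0.273]), (320, [0.358, 0.368, 0.274]), (324, [0.635, 0.291, -0.001]), (340, [0.38, 0.322, 0.243]), (343, [0.374, 0.318, 0.247])]
258 [(316, [0.363, 0.374, 0.26]), (320, [0.36, 0.367, 0.261]), (324, [0.62, 0.295, -0.001]), (340, [0.381, 0.322, 0.231]), (343, [0.375, 0.317, 0.235])]
262 [(316, [0.363, 0.374, 0.25]), (320, [0.36, 0.367, 0.251]), (324, [0.606, 0.299, -0.001]), (340, [0.598, 0.258, -0.003]), (343, [0.59, 0.252, 0.002])]
266 [(316, [0.363, 0.374, 0.239]), (320, [0.361, 0.367, 0.239]), (324, [0.591, 0.302, -0.001]), (340, [0.583, 0.262, -0.002]), (343, [0.576, 0.256, 0.002])]
270 [(316, [0.582, 0.325, -0.0]), (320, [0.582, 0.315, -0.003]), (324, [0.576, 0.306, 0.001]), (340, [0.572, 0.265, -0.006]), (343, [0.564, 0.259, 0.001])]
274 [(316, [0.556, 0.331, 0.012]), (320, [0.568, 0.318, -0.003]), (324, [0.565, 0.309, -0.002]), (340, [0.552, 0.27, 0.001]), (343, [0.554, 0.262, -0.003])]
```

View pics/f.png

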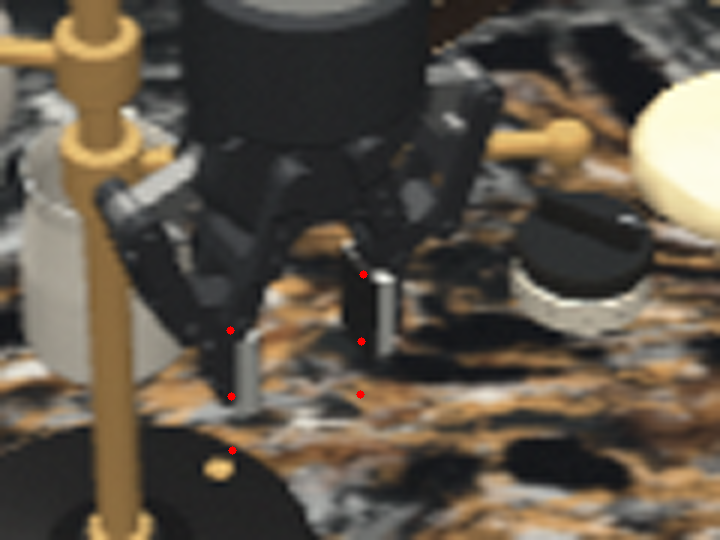

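The overlay shows the real fingertips at half opening only about 4 mm ahead of the TCP, near (320,268) in the full image. They passed just over the rod. I'll use this measured offset and redo the swing lower.

```bash
python3 -m inch '[[[0,0,-0.03],[0,0,0],0.5],[[0,0,-0.03],[0,0,0],0.5],[[0,0,0],[0,0,0],0.5]]'; python3 - <<'E'
from h import *
plan((.484,.251,.285),1.40)
E
```

```text
time: 5.75
tool_pos: [0.3811, 0.3447, 0.2931]
tool_rot: [-0.002, 0.989, 0.148, 0.004]
contact_force: [0.7, -0.7, 1.5]
gripper_width: 0.502
grasp_force: 0.0
from [0.3811 0.3447 0.2931] yaw 0.298 n 9
[[0.008, 0.013, 0.001], -0.122]
[[0.006, 0.014, 0.001], -0.123]
[[0.004, 0.015, 0.001], -0.122]
[[0.003, 0.016, 0.001], -0.123]
[[0.001, 0.015, 0.001], -0.122]
[[-0.002, 0.015, 0.0], -0.123]
[[-0.003, 0.016, 0.001], -0.122]
[[-0.005, 0.014, 0.001], -0.123]
[[-0.006, 0.014, 0.001], -0.122]
```

```bash
python3 -m inch '[[[0.008,0.013,0.001],[0,0,-0.122],0.5],[[0.006,0.014,0.001],[0,0,-0.123],0.5],[[0.004,0.015,0.001],[0,0,-0.122],0.5],[[0.003,0.016,0.001],[0,0,-0.123],0.5],[[0.001,0.015,0.001],[0,0,-0.122],0.5],[[-0.002,0.015,0.001],[0,0,-0.123],0.5],[[-0.003,0.016,0.001],[0,0,-0.122],0.5]]'; python3 -m inch '[[[-0.005,0.014,0.001],[0,0,-0.123],0.5],[[-0.006,0.014,0.001],[0,0,-0.122],0.5],[[0,0,0],[0,0,0],0.5]]'; python3 - <<'E'
from h import *
plan((.484,.251,.198),1.40,step=.022)
E
```

```text
time: 6.45
tool_pos: [0.4596, 0.2696, 0.2797]
tool_rot: [-0.0, 0.836, 0.548, -0.001]
contact_force: [-0.1, 0.9, 0.7]
gripper_width: 0.498
grasp_force: 0.0
time: 6.75
tool_pos: [0.4824, 0.2491, 0.2775]
tool_rot: [-0.0, 0.766, 0.643, -0.001]
contact_force: [0.3, -0.8, -0.7]
gripper_width: 0.501
grasp_force: 0.0
from [0.4824 0.2491 0.2775] yaw 1.398 n 4
[[0.001, 0.0, 0.02], -0.001]
[[0.0, 0.001, 0.02], -0.0]
[[0.001, -0.0, 0.02], -0.001]
[[0.0, 0.0, 0.02], -0.0]
```

```bash
python3 -m inch '[[[0.001,0.001,0.02],[0,0,0],0.5],[[0.001,0,0.02],[0,0,0],0.5],[[0,0,0.02],[0,0,0],0.5],[[0,0,0.02],[0,0,0],0.5],[[0,0,0],[0,0,0],0.5]]' && python3 -m inch '[[[0.0007,-0.0135,0],[0,0,0.1],0.5],[[0.0007,-0.0135,0],[0,0,0.1],0.5],[[0.0007,-0.0135,0],[0,0,0.1],0.5],[[0.0007,-0.0135,0],[0,0,0.1],0.5],[[0.0007,-0.0135,0],[0,0,0.1],0.5],[[0,0,0],[0,0,0],0.5]]'; python3 - <<'E'
from h import *
for n in("side","top"):
    im,W=cloud(n);w=W.reshape(-1,3)
    r=np.hypot(w[:,0]-.507,w[:,1]-.384);a=w[(abs(w[:,2]-.222)<.008)&(r<.19)&(r>.03)&(w[:,0]<.5)]
    d=a[:,:2]-[.507,.384];print(len(a),np.histogram(np.degrees(np.arctan2(d[:,1],d[:,0])),bins=range(-180,-80,5))[0])
E
```

```text
time: 7.25
tool_pos: [0.4806, 0.2518, 0.1946]
tool_rot: [-0.001, 0.765, 0.643, -0.003]
contact_force: [-0.3, 0.2, -0.2]
gripper_width: 0.496
grasp_force: 0.0
time: 7.85
tool_pos: [0.4215, 0.2806, 0.1998]
tool_rot: [-0.0, 0.9, 0.435, 0.001]
contact_force: [-0.1, -0.3, -0.5]
gripper_width: 0.497
grasp_force: 0.0
347 [  0   0   0   0   0   0   7  53  15  18 164  84   5   1   0   0   0   0
   0]
96 [ 0  0  0  0  0  0  0  0  3  3 17 32 26 12  3  0  0  0  0]
```

The arm follows now. I'll continue the swing.

```bash
python3 -m inch '[[[0.0007,-0.0135,0],[0,0,0.1],0.5],[[0.0007,-0.0135,0],[0,0,0.1],0.5],[[0.0007,-0.0135,0],[0,0,0.1],0.5],[[0.0007,-0.0135,0],[0,0,0.1],0.5],[[0.0007,-0.0135,0],[0,0,0.1],0.5],[[0,0,0],[0,0,0],0.5],[[0,0.008,0],[0,0,0],0.5]]'; python3 -m inch '[[[0,0,-0.03],[0,0,0],0.5],[[0,0,-0.04],[0,0,0],0.6],[[0,0,-0.03],[0,0,0],0.8],[[0,0,0],[0,0,0],1]]'; python3 - <<'E'
from h import *
plan((.43,.17,.30),.35)
E
```

```text
time: 8.65
tool_pos: [0.3905, 0.3208, 0.1993]
tool_rot: [0.006, 0.98, 0.198, 0.005]
contact_force: [7.8, -3.9, -0.7]
gripper_width: 0.5
grasp_force: 4.1
time: 9.05
tool_pos: [0.3875, 0.3265, 0.3051]
tool_rot: [-0.002, 0.98, 0.199, 0.005]
contact_force: [-0.2, 0.2, 0.7]
gripper_width: 0.913
grasp_force: 0.0
from [0.3875 0.3265 0.3051] yaw 0.4 n 4
[[-0.005, 0.04, 0.001], 0.012]
[[-0.005, 0.04, 0.002], 0.013]
[[-0.005, 0.041, 0.001], 0.012]
[[-0.004, 0.04, 0.001], 0.013]
```

```bash
python3 -m inch '[[[-0.005,0.04,0],[0,0,0.013],1],[[-0.005,0.04,0],[0,0,0.013],1],[[-0.005,0.04,0],[0,0,0.013],1],[[-0.005,0.04,0],[0,0,0.013],1],[[0,0,0],[0,0,0],1]]'; python3 - <<'E'
from h import *
for n in("top","side"):
    im,W=cloud(n);w=W.reshape(-1,3)
    r=np.hypot(w[:,0]-.507,w[:,1]-.384);a=w[(abs(w[:,2]-.222)<.006)&(r<.19)&(r>.03)&(w[:,0]<.5)]
    d=a[:,:2]-[.507,.384];an=np.arctan2(d[:,1],d[:,0]);md=np.median(an);k=abs(an-md)<.15
    f=np.polyfit(a[k,0],a[k,1],1);print(n,len(a),np.degrees(md),np.degrees(np.arctan(f[0])),np.polyval(f,.507),r[(abs(w[:,2]-.222)<.006)&(r<.19)&(w[:,0]<.5)].max(),a[np.argmin(a[:,0])])
    print([(np.round(q["point"],3),q["score"]) for q in manip.look_for(n,"rod_tip")][:2])
plan((.503,.063,.255),.26)
E
```

```text
time: 9.55
tool_pos: [0.4266, 0.166, 0.2979]
tool_rot: [0.001, 0.985, 0.17, -0.0]
contact_force: [0.6, 0.5, -0.1]
gripper_width: 1.0
grasp_force: 0.0
top 404 -144.44043905991032 34.17040957209716 0.3810685577991656 0.17499200768228543 [0.36278811 0.28487818 0.22337289]
[(array([0.434, 0.333, 0.225]), 0.84)]
side 327 -147.23127407963688 33.762148716598595 0.3860125208844283 0.1764889609536579 [0.35790625 0.29121427 0.22319952]
[(array([0.456, 0.348, 0.226]), 0.8)]
from [0.4255 0.1702 0.2982] yaw 0.349 n 4
[[0.009, 0.032, 0.011], 0.022]
[[0.01, 0.031, 0.011], 0.022]
[[0.01, 0.032, 0.01], 0.023]
[[0.011, 0.031, 0.011], 0.022]
```

```bash
python3 -m inch '[[[0.009,0.032,0.011],[0,0,0.022],1],[[0.01,0.031,0.011],[0,0,0.022],1],[[0.01,0.032,0.01],[0,0,0.022],1],[[0.011,0.031,0.011],[0,0,0.022],1],[[0,0,0],[0,0,0],1]]'; python3 - <<'E'
from h import *
s,p,m=st();print(s["joint_pos"])
plan((.503,.063,.165),.26,step=.022)
for n in("side","top"):
    im,W=cloud(n);w=W.reshape(-1,3)
    a=w[(np.hypot(w[:,0]-p[0],w[:,1]-p[1])<.08)&(w[:,2]>.2)&(w[:,2]<.33)];l=(a-p)@m
    for z0 in np.arange(-.05,.03,.01):
        b=l[(l[:,2]>z0)&(l[:,2]<=z0+.01)]
        if len(b):print(n,round(z0,3),len(b),b.min(0).round(3),b.max(0).round(3))
    a=w[(np.hypot(w[:,0]-.503,w[:,1]-.063)<.05)&(w[:,2]>.183)&(w[:,2]<.2)]
    if len(a)>5:print(cv2.minAreaRect(a[:,:2].astype(np.float32)*1000))
E
```

```text
time: 10.25
tool_pos: [0.5031, 0.0612, 0.2532]
tool_rot: [0.0, 0.992, 0.129, -0.002]
contact_force: [-0.1, 0.5, -0.1]
gripper_width: 1.002
grasp_force: 0.0
[-2.55153769e-02 -2.44538299e-01  1.85425020e+00 -6.91879447e-04
  1.53576101e+00  1.28681615e+00]
from [0.5031 0.0612 0.2532] yaw 0.258 n 5
[[0.0, -0.0, 0.018], -0.0]
[[0.0, -0.001, 0.017], -0.001]
[[0.0, -0.0, 0.018], 0.0]
[[0.0, -0.0, 0.018], -0.0]
[[0.0, -0.001, 0.017], -0.001]
side -0.05 83 [-0.014 -0.059 -0.05 ] [ 0.01   0.054 -0.04 ]
side -0.04 77 [-0.015 -0.058 -0.04 ] [ 0.01   0.054 -0.03 ]
side -0.03 76 [-0.013 -0.059 -0.03 ] [ 0.01   0.058 -0.02 ]
side -0.02 44 [-0.013 -0.055 -0.02 ] [ 0.009  0.055 -0.011]
side -0.01 1 [-0.003  0.046 -0.01 ] [-0.003  0.046 -0.01 ]
((501.3587646484375, 65.36920928955078), (25.80826187133789, 35.81544494628906), 17.610572814941406)
top -0.04 1 [-0.011 -0.049 -0.036] [-0.011 -0.049 -0.036]
top -0.03 4 [-0.011 -0.05  -0.03 ] [-0.009 -0.046 -0.02 ]
top -0.02 1 [-0.009 -0.049 -0.016] [-0.009 -0.049 -0.016]
((503.0366516113281, 60.28839111328125), (19.611177444458008, 37.4417610168457), 15.369146347045898)
```

```bash
python3 -m inch '[[[0,-0.001,0.02],[0,0,0],1],[[0,-0.001,0.02],[0,0,0],1],[[0,0,0.02],[0,0,0],1],[[0,0,0.02],[0,0,0],1],[[0,0,0.018],[0,0,0],1],[[0,0,0],[0,0,0],1]]'; python3 - <<'E'
from h import *
im,W=cloud("side");cv2.imwrite("pics/g.png",cv2.resize(im[190:300,380:480,::-1],None,fx=5,fy=5,interpolation=2))
s,p,m=st();print(p,s["contact_force"])
E
```

```text
time: 10.95
tool_pos: [0.5001, 0.0659, 0.1552]
tool_rot: [-0.001, 0.991, 0.131, -0.002]
contact_force: [0.0, 0.4, -1.0]
gripper_width: 1.001
grasp_force: 0.0
[0.50118742 0.06566415 0.15702275] [0.66732179 0.05174008 0.46243574]
```

View pics/g.png

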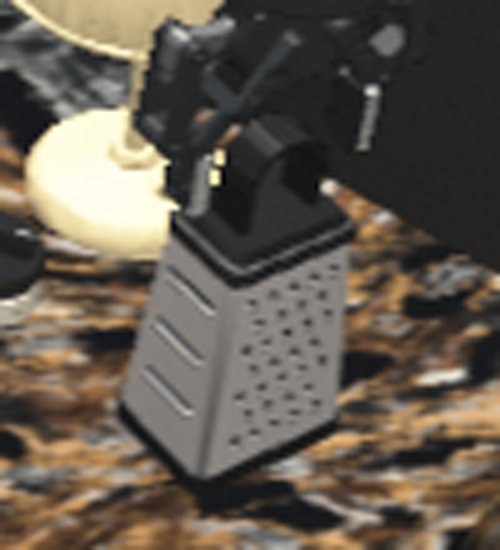

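The fingers straddle the handle legs, with pads at (200,195) and (370,115) and the tips just above the rim. Closing now.

```bash
python3 -m inch '[[[0,0,0],[0,0,0],0.7],[[0,0,0],[0,0,0],0.6],[[0,0,0],[0,0,0],0.4],[[0,0,0],[0,0,0],0.4],[[0,0,0],[0,0,0],0.4],[[0,0,0],[0,0,0],0.4]]'; python3 -m inch '[[[0,0,-0.01],[0,0,0],0.4],[[0,0,-0.015],[0,0,0],0.4],[[0,0,-0.015],[0,0,0],0.4],[[0,0,-0.015],[0,0,0],0.4],[[0,0,-0.01],[0,0,0],0.4],[[0,0,0],[0,0,0],0.4]]'
```

```text
time: 11.6
tool_pos: [0.5036, 0.0638, 0.1597]
tool_rot: [0.001, 0.992, 0.129, 0.002]
contact_force: [0.3, -1.8, 5.5]
gripper_width: 0.534
grasp_force: 62.8
time: 12.2
tool_pos: [0.5035, 0.0642, 0.2254]
tool_rot: [0.0, 0.992, 0.13, 0.002]
contact_force: [1.1, 0.3, -3.7]
gripper_width: 0.532
grasp_force: 62.0
```

```bash
python3 - <<'E'
from h import *
plan((.3205,.2577,.225),.593,step=.028)
for n in("side","top"):
    im,W=cloud(n);w=W.reshape(-1,3);s,p,m=st()
    a=w[(np.hypot(w[:,0]-p[0],w[:,1]-p[1])<.075)&(w[:,2]>.02)&(w[:,2]<.2)];l=(a-p)@m
    print(n,l.min(0).round(3),l.max(0).round(3),np.percentile(a[:,2],[1,99]))
    for z in np.arange(.01,.15,.02):
        b=l[abs(l[:,2]-z)<.006]
        if len(b):print(round(z,3),len(b),np.percentile(b[:,:2],2,axis=0).round(3),np.percentile(b[:,:2],98,axis=0).round(3))
E
```

```text
from [0.5035 0.0642 0.2254] yaw 0.26 n 10
[[-0.013, -0.023, 0.0], -0.033]
[[-0.012, -0.024, 0.0], -0.034]
[[-0.011, -0.024, 0.0], -0.033]
[[-0.01, -0.025, 0.0], -0.033]
[[-0.01, -0.025, 0.0], -0.034]
[[-0.008, -0.025, 0.0], -0.033]
[[-0.008, -0.025, 0.0], -0.033]
[[-0.007, -0.026, 0.0], -0.034]
[[-0.006, -0.026, 0.0], -0.033]
[[-0.005, -0.026, 0.0], -0.033]
side [-0.039 -0.048  0.024] [0.032 0.048 0.163] [0.06531475 0.19927564]
0.03 157 [-0.03 -0.04] [0.019 0.031]
0.05 165 [-0.031 -0.041] [0.02  0.032]
0.07 173 [-0.032 -0.041] [0.022 0.035]
0.09 168 [-0.033 -0.042] [0.024 0.035]
0.11 173 [-0.035 -0.044] [0.024 0.039]
0.13 170 [-0.036 -0.044] [0.026 0.038]
top [-0.035 -0.044  0.023] [0.036 0.038 0.161] [0.06697736 0.19957318]
0.03 35 [-0.027 -0.037] [0.029 0.004]
0.05 66 [-0.029 -0.038] [0.026 0.009]
0.07 74 [-0.03  -0.038] [0.027 0.011]
0.09 64 [-0.03  -0.039] [0.03  0.023]
0.11 77 [-0.032 -0.041] [0.03  0.024]
0.13 70 [-0.033 -0.041] [0.031 0.031]
```

The grater is held upright, with its underside 162 mm below the TCP and centred to about 1 mm. I'll move it to just outside the rod tip.

```bash
python3 -m inch '[[[-0.013,-0.023,0],[0,0,-0.033],0.4],[[-0.012,-0.024,0],[0,0,-0.033],0.4],[[-0.011,-0.024,0],[0,0,-0.033],0.4],[[-0.01,-0.025,0],[0,0,-0.033],0.4],[[-0.01,-0.025,0],[0,0,-0.033],0.4],[[-0.008,-0.025,0.002],[0,0,-0.034],0.4],[[-0.008,-0.025,0.002],[0,0,-0.034],0.4],[[-0.007,-0.026,0.002],[0,0,-0.034],0.4]]'; python3 -m inch '[[[-0.006,-0.026,0.002],[0,0,-0.033],0.4],[[-0.005,-0.026,0.001],[0,0,-0.033],0.4],[[0,0,0],[0,0,0],0.4],[[0,0,0],[0,0,0],0.4]]'; python3 - <<'E'
from h import *
for n in("top","side"):
    im,W=cloud(n);w=W.reshape(-1,3);w=w[~np.isnan(w[:,0])]
    r=np.hypot(w[:,0]-.507,w[:,1]-.384);a=w[(abs(w[:,2]-.222)<.006)&(r<.18)&(r>.06)&(w[:,0]<.5)]
    d=a[:,:2]-[.507,.384];an=np.arctan2(d[:,1],d[:,0]);k=abs(an-np.radians(-146))<.1;a=a[k]
    f=np.polyfit(a[:,0],a[:,1],1);print(n,len(a),np.degrees(np.arctan(f[0])),np.polyval(f,.507),np.polyval(f,.4),a[np.argmin(a[:,0])])
    cv2.imwrite(f"pics/{n}3.png",im[...,::-1])
s,p,m=st();print(p)
a=cv2.imread("pics/top3.png")[190:350,260:440];b=cv2.imread("pics/side3.png")[150:310,260:440]
cv2.imwrite("pics/t.png",cv2.resize(np.hstack([a,b]),None,fx=2.2,fy=2.2,interpolation=2))
E
```

```text
time: 13.1
tool_pos: [0.3547, 0.2193, 0.2154]
tool_rot: [0.0, 0.965, 0.261, -0.001]
contact_force: [0.8, 0.1, -3.6]
gripper_width: 0.53
grasp_force: 62.4
time: 13.5
tool_pos: [0.3192, 0.2576, 0.2127]
tool_rot: [0.0, 0.956, 0.293, -0.001]
contact_force: [-0.5, 0.9, -2.8]
gripper_width: 0.534
grasp_force: 63.0
top 324 34.02308399820612 0.38072736974147325 0.3084922188298862 [0.36277034 0.28492056 0.22438127]
side 227 32.872000603368676 0.3841136084052106 0.31496635337219614 [0.35861657 0.2949908  0.22066645]
[0.31991997 0.25724111 0.21315288]
```

View pics/t.png

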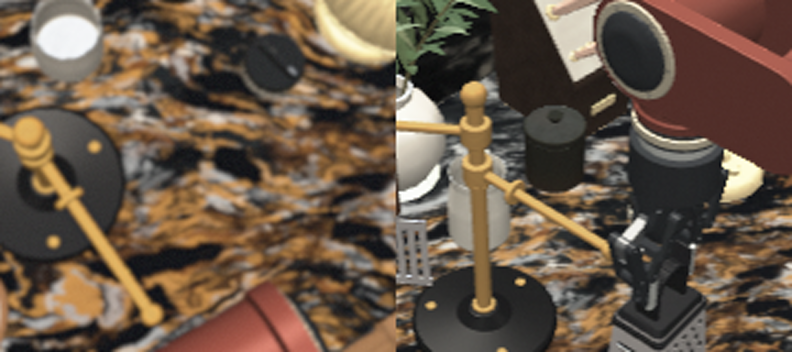

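The rod lies on the tool's x axis to about 2 mm, with the ball at (152,316) in the top crop and the handle just beyond it. Threading now.

```bash
python3 -m inch '[[[0.012,0,0],[0,0,0],0.4],[[0.012,0,0],[0,0,0],0.4],[[0.012,0,0],[0,0,0],0.4],[[0.012,0,0],[0,0,0],0.4],[[0.012,0,0],[0,0,0],0.4],[[0,0,0],[0,0,0],0.4]]'; python3 -m inch '[[[0.012,0,0],[0,0,0],0.4],[[0.012,0,0],[0,0,0],0.4],[[0.014,0,0],[0,0,0],0.4],[[0,0,0],[0,0,0],0.4]]'; python3 - <<'E'
from h import *
for n in("top","side"):
    im,W=cloud(n);w=W.reshape(-1,3);w=w[~np.isnan(w[:,0])]
    r=np.hypot(w[:,0]-.507,w[:,1]-.384);a=w[(abs(w[:,2]-.222)<.006)&(r<.1)&(r>.03)&(w[:,0]<.5)]
    d=a[:,:2]-[.507,.384];an=np.arctan2(d[:,1],d[:,0]);print(n,len(a),np.percentile(np.degrees(an),[10,50,90]))
    cv2.imwrite(f"pics/{n}4.png",im[...,::-1])
s,p,m=st();print(p,s["contact_force"])
E
```

```text
time: 14.2
tool_pos: [0.3708, 0.2909, 0.2135]
tool_rot: [0.0, 0.957, 0.291, -0.0]
contact_force: [-0.8, -0.7, -3.4]
gripper_width: 0.534
grasp_force: 63.0
time: 14.6
tool_pos: [0.4018, 0.3121, 0.2135]
tool_rot: [0.0, 0.957, 0.292, -0.0]
contact_force: [-0.8, -0.1, -3.1]
gripper_width: 0.528
grasp_force: 63.0
top 81 [-149.04134453 -142.96744763 -134.47522215]
side 57 [-158.35505265 -151.39709751 -145.24952843]
[0.40074461 0.31177109 0.21330833] [ 0.53092459  0.34425216 -3.20259857]
```

```bash
python3 -m inch '[[[0,0,0.005],[0,0,0],0.4],[[0,0,0.003],[0,0,0],0.4],[[0,0,0],[0,0,0],0.4]]'; python3 -m inch '[[[0,0,0.002],[0,0,0],0.4],[[0,0,0],[0,0,0],0.4],[[0,0,0],[0,0,0],0.4]]';  python3 -m inch '[[[0,0,0.002],[0,0,0],0.4],[[0,0,0],[0,0,0],0.4],[[0,0,0],[0,0,0],0.4]]'
```

```text
time: 15.0
tool_pos: [0.4002, 0.312, 0.2046]
tool_rot: [0.0, 0.956, 0.292, -0.001]
contact_force: [0.0, -0.2, -3.8]
gripper_width: 0.531
grasp_force: 63.0
time: 15.3
tool_pos: [0.401, 0.3125, 0.2037]
tool_rot: [-0.0, 0.956, 0.292, 0.0]
contact_force: [0.4, 0.8, -3.8]
gripper_width: 0.533
grasp_force: 63.0
time: 15.6
tool_pos: [0.401, 0.3125, 0.2015]
tool_rot: [0.0, 0.956, 0.292, -0.0]
contact_force: [-0.4, 0.2, -4.0]
gripper_width: 0.53
grasp_force: 63.0
```

```bash
python3 -m inch '[[[0,0,0.001],[0,0,0],0.4],[[0,0,0],[0,0,0],0.4],[[0,0,0],[0,0,0],0.4]]'; python3 -m inch '[[[0,0,0.001],[0,0,0],0.4],[[0,0,0],[0,0,0],0.4],[[0,0,0],[0,0,0],0.4]]';  python3 -m inch '[[[0,0,0.001],[0,0,0],0.4],[[0,0,0],[0,0,0],0.4],[[0,0,0],[0,0,0],0.4]]';python3 - <<'E'
from h import *
s,p,m=st()
for n in("side","top"):
    im,W=cloud(n);w=W.reshape(-1,3)
    a=w[(np.hypot(w[:,0]-p[0],w[:,1]-p[1])<.075)&(w[:,2]>.025)&(w[:,2]<.178)];l=(a-p)@m
    print(n,len(a),l.min(0).round(3),l.max(0).round(3),np.percentile(a[:,2],[.5,1,2,5]).round(4))
    if n=="side": cv2.imwrite("pics/hang.png",cv2.resize(im[180:320,270:420,::-1],None,fx=4,fy=4,interpolation=2))
E
```

```text
time: 15.9
tool_pos: [0.401, 0.3125, 0.2006]
tool_rot: [0.0, 0.956, 0.292, -0.0]
contact_force: [-0.6, 0.8, -2.9]
gripper_width: 0.53
grasp_force: 63.0
time: 16.2
tool_pos: [0.401, 0.3125, 0.1995]
tool_rot: [0.0, 0.956, 0.292, -0.0]
contact_force: [0.5, 0.0, -3.1]
gripper_width: 0.532
grasp_force: 63.0
time: 16.5
tool_pos: [0.401, 0.3125, 0.1986]
tool_rot: [0.0, 0.956, 0.292, -0.0]
contact_force: [0.1, -0.1, -3.5]
gripper_width: 0.531
grasp_force: 63.0
side 2104 [-0.039 -0.049  0.021] [0.033 0.044 0.162] [0.0385 0.0393 0.041  0.0454]
top 32 [-0.036 -0.04   0.023] [ 0.034 -0.033  0.152] [0.0474 0.0479 0.0488 0.0501]
```

View pics/hang.png

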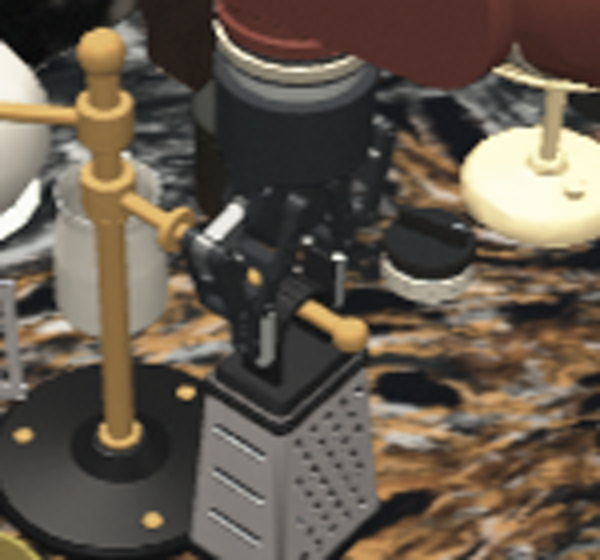

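The rod runs through the handle and the ball shows at (350,333). I'll lower to contact in small steps.

```bash
for i in 1 2 3; do python3 -m inch '[[[0,0,0.001],[0,0,0],0.4],[[0,0,0],[0,0,0],0.4],[[0,0,0],[0,0,0],0.4]]' | egrep 'tool_pos|contact'; done
```

```text
tool_pos: [0.4012, 0.3126, 0.1983]
contact_force: [-0.8, -1.4, 0.7]
tool_pos: [0.4012, 0.3126, 0.1981]
contact_force: [-3.8, -2.3, 5.7]
tool_pos: [0.4013, 0.3127, 0.1981]
contact_force: [-4.8, -3.2, 8.7]
```

```bash
python3 -m inch '[[[0,0,-0.002],[0,0,0],0.45],[[0,0,0],[0,0,0],0.5],[[0,0,0],[0,0,0],0.65],[[0,0,0],[0,0,0],0.8],[[0,0,0],[0,0,0],1],[[0,0,0],[0,0,0],1],[[0,0,0],[0,0,0],1]]'; python3 -m inch '[[[0,0,-0.01],[0,0,0],1],[[0,0,-0.02],[0,0,0],1],[[0,0,-0.03],[0,0,0],1],[[0,0,-0.03],[0,0,0],1],[[0,0,0],[0,0,0],1],[[0,0,0],[0,0,0],1],[[0,0,0],[0,0,0],1],[[0,0,0],[0,0,0],1]]'; python3 - <<'E'
from h import *
for n in("side","top"):
    im,W=cloud(n);w=W.reshape(-1,3)
    a=w[(np.hypot(w[:,0]-.401,w[:,1]-.3125)<.09)&(w[:,2]>.228)&(w[:,2]<.238)]
    print(n,len(a),a.mean(0).round(4) if len(a) else"");
    if len(a)>4:print(cv2.minAreaRect(a[:,:2].astype(np.float32)*1000))
    cv2.imwrite(f"pics/{n}5.png",cv2.resize(im[180:320,270:420,::-1],None,fx=4,fy=4,interpolation=2))
E
```

```text
time: 18.2
tool_pos: [0.401, 0.3125, 0.1975]
tool_rot: [-0.0, 0.956, 0.292, 0.0]
contact_force: [0.6, 0.4, -0.0]
gripper_width: 1.001
grasp_force: 0.0
time: 19.0
tool_pos: [0.4004, 0.3122, 0.286]
tool_rot: [0.0, 0.956, 0.292, -0.001]
contact_force: [0.2, -0.4, 0.2]
gripper_width: 0.997
grasp_force: 0.0
side 99 [0.4092 0.3209 0.2297]
((412.97607421875, 326.6501159667969), (126.24972534179688, 24.692203521728516), 36.50594711303711)
top 40 [0.4284 0.3275 0.2312]
((419.0838623046875, 319.0806884765625), (126.84811401367188, 18.444286346435547), 35.999488830566406)
```

View pics/side5.png

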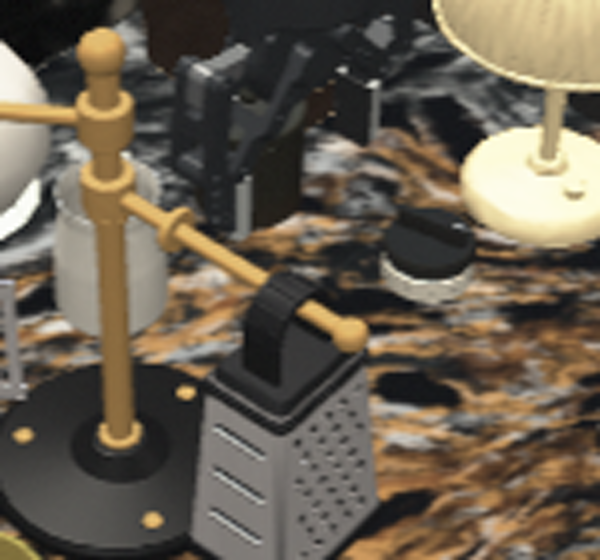

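The grater hangs on the outer arm, clear of the fingers, with the handle at (280,300) and the ball at (350,333). Next I'll straddle the rod outboard of the handle and push both legs inward.

```bash
python3 -m inch '[[[-0.015,0,0],[0,0,0],0.6],[[-0.015,0,0],[0,0,0],0.35],[[0,0,0.02],[0,0,0],0.35],[[0,0,0.02],[0,0,0],0.35],[[0,0,0.02],[0,0,0],0.35],[[0,0,0.015],[0,0,0],0.35],[[0,0,0.009],[0,0,0],0.35],[[0,0,0],[0,0,0],0.35]]'; python3 -m inch '[[[0.005,0,0],[0,0,0],0.35],[[0.005,0,0],[0,0,0],0.35],[[0.005,0,0],[0,0,0],0.35],[[0.005,0,0],[0,0,0],0.35],[[0,0,0],[0,0,0],0.35]]'; python3 - <<'E'
from h import *
im,W=cloud("side")
cv2.imwrite(f"pics/s6.png",cv2.resize(im[180:320,270:420,::-1],None,fx=4,fy=4,interpolation=2))
E
```

```text
time: 19.9
tool_pos: [0.3754, 0.2953, 0.2019]
tool_rot: [0.0, 0.956, 0.292, -0.001]
contact_force: [1.1, -0.3, 0.3]
gripper_width: 0.351
grasp_force: 0.0
time: 20.4
tool_pos: [0.3937, 0.3075, 0.2042]
tool_rot: [-0.0, 0.956, 0.292, 0.001]
contact_force: [0.4, -0.2, 0.5]
gripper_width: 0.35
grasp_force: 0.0
```

View pics/s6.png

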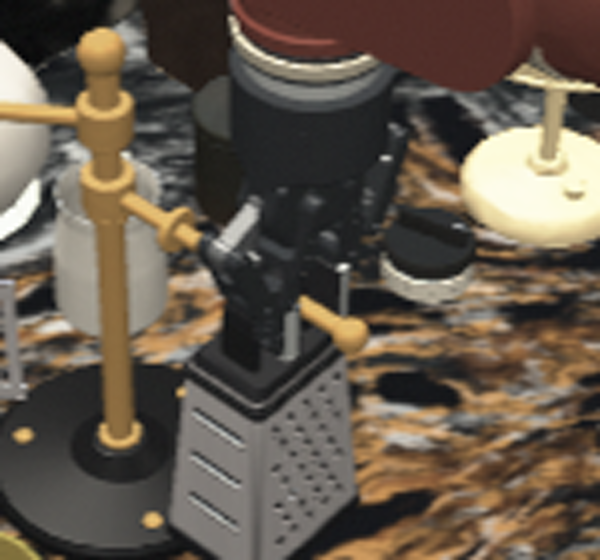

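The grater is sliding inward upright, with the pads behind both legs. I'll continue.

```bash
python3 -m inch '[[[0.006,0,0],[0,0,0],0.35],[[0.006,0,0],[0,0,0],0.35],[[0.006,0,0],[0,0,0],0.35],[[0.006,0,0],[0,0,0],0.35],[[0.006,0,0],[0,0,0],0.35],[[0.006,0,0],[0,0,0],0.35],[[0.003,0,0],[0,0,0],0.35],[[0,0,0],[0,0,0],0.35]]'; for i in 1 2 3; do python3 -m inch '[[[0.003,0,0],[0,0,0],0.35],[[0,0,0],[0,0,0],0.35]]' | egrep 'pos|contact'; done; python3 - <<'E'
from h import *
s,p,m=st();print(np.hypot(p[0]-.507,p[1]-.3835))
for n in("side","top"):
    im,W=cloud(n);w=W.reshape(-1,3)
    a=w[(np.hypot(w[:,0]-.45,w[:,1]-.345)<.075)&(w[:,2]>.03)&(w[:,2]<.178)];l=(a-p)@m
    print(n,len(a),l.min(0).round(3),l.max(0).round(3))
    for z in np.arange(.03,.15,.03):
        b=l[abs(l[:,2]-z)<.006]
        if len(b):print(round(z,3),len(b),np.percentile(b[:,:2],2,axis=0).round(3),np.percentile(b[:,:2],98,axis=0).round(3))
E
```

```text
time: 21.25
tool_pos: [0.4257, 0.3291, 0.2036]
tool_rot: [-0.0, 0.956, 0.292, 0.001]
contact_force: [1.0, -0.2, -0.5]
gripper_width: 0.348
grasp_force: 0.0
tool_pos: [0.4277, 0.3306, 0.2034]
contact_force: [-0.7, -0.6, -0.4]
tool_pos: [0.4302, 0.3322, 0.2034]
contact_force: [-0.2, 0.6, -0.0]
tool_pos: [0.4328, 0.3339, 0.2035]
contact_force: [-0.7, -0.0, 0.2]
0.0892554097238332
side 2298 [-0.014 -0.048  0.026] [0.095 0.045 0.172]
0.03 239 [-0.006 -0.04 ] [0.088 0.027]
0.06 189 [-0.008 -0.041] [0.09  0.032]
0.09 189 [-0.009 -0.043] [0.089 0.033]
0.12 178 [-0.011 -0.044] [0.091 0.034]
top 28 [-0.012 -0.04   0.027] [ 0.049 -0.034  0.16 ]
0.03 13 [ 0.026 -0.036] [ 0.049 -0.034]
0.06 3 [ 0.026 -0.037] [ 0.033 -0.036]
0.09 1 [ 0.032 -0.037] [ 0.032 -0.037]
0.12 1 [-0.004 -0.039] [-0.004 -0.039]
```

```bash
for i in 1 2 3; do python3 -m inch '[[[0.0015,0,0],[0,0,0],0.35],[[0,0,0],[0,0,0],0.35],[[0,0,0],[0,0,0],0.35]]' | egrep 'pos|contact'; done
```

```text
tool_pos: [0.4337, 0.3346, 0.2036]
contact_force: [-0.5, -0.5, -0.2]
tool_pos: [0.4351, 0.3354, 0.2036]
contact_force: [-1.3, -0.5, 0.2]
tool_pos: [0.4351, 0.3355, 0.2034]
contact_force: [-5.9, -3.9, 2.7]
```

The collar is reached. I'll back off along the rod to about 137 mm from the post, then fold.

```bash
python3 -m inch '[[[-0.003,0,0],[0,0,0],0.35],[[-0.007,0,0],[0,0,0],0.35],[[-0.01,0,0],[0,0,0],0.35],[[-0.01,0,0],[0,0,0],0.35],[[-0.01,0,0],[0,0,0],0.35],[[-0.01,0,0],[0,0,0],0.35],[[0,0,0],[0,0,0],0.35]]'; python3 -m inch '[[[0.0001,0.0041,0],[0,0,-0.03],0.35],[[0.0001,0.0041,0],[0,0,-0.03],0.35],[[0.0001,0.0055,0],[0,0,-0.04],0.35],[[0.0001,0.0055,0],[0,0,-0.04],0.35],[[0.0002,0.0069,0],[0,0,-0.05],0.35],[[0.0002,0.0069,0],[0,0,-0.05],0.35],[[0.0002,0.0069,0],[0,0,-0.05],0.35],[[0.0002,0.0069,0],[0,0,-0.05],0.35]]';python3 -m inch '[[[0.0002,0.0069,0],[0,0,-0.05],0.35],[[0.0002,0.0069,0],[0,0,-0.05],0.35],[[0.0002,0.0069,0],[0,0,-0.05],0.35],[[0.0002,0.0069,0],[0,0,-0.05],0.35],[[0.0001,0.0055,0],[0,0,-0.04],0.35],[[0.0001,0.0041,0],[0,0,-0.03],0.35],[[0,0,0],[0,0,0],0.35]]'; python3 - <<'E'
from h import *
s,p,m=st();d=p[:2]-[.507,.3835];print(p,np.hypot(*d),np.degrees(np.arctan2(d[1],d[0])),np.degrees(np.arctan2(m[1,0],m[0,0]))-180)
E
```

```text
time: 23.55
tool_pos: [0.3938, 0.3078, 0.2036]
tool_rot: [-0.0, 0.956, 0.292, 0.0]
contact_force: [0.2, 0.7, 0.3]
gripper_width: 0.348
grasp_force: 0.0
time: 24.35
tool_pos: [0.427, 0.2747, 0.2036]
tool_rot: [-0.0, 0.893, 0.451, -0.0]
contact_force: [-1.4, 0.0, 0.5]
gripper_width: 0.349
grasp_force: 0.7
time: 25.05
tool_pos: [0.46, 0.2568, 0.2036]
tool_rot: [0.0, 0.825, 0.566, 0.0]
contact_force: [-0.1, 0.4, -0.4]
gripper_width: 0.35
grasp_force: 0.0
[0.46000611 0.25683811 0.20359702] 0.13509870527567355 -110.35577765680932 -111.11602581288591
```

```bash
python3 -m inch '[[[0.0001,0.0041,0],[0,0,-0.03],0.35],[[0.0001,0.0055,0],[0,0,-0.04],0.35],[[0.0001,0.0055,0],[0,0,-0.04],0.35],[[0.0001,0.0055,0],[0,0,-0.04],0.35],[[0.0001,0.0041,0],[0,0,-0.03],0.35],[[0,0.0028,0],[0,0,-0.02],0.35],[[0,0,0],[0,0,0],0.35]]'|egrep "pos|cont"; for i in 1 2 3 4; do python3 -m inch '[[[0,0.0028,0],[0,0,-0.02],0.35],[[0,0,0],[0,0,0],0.35]]' | egrep 'pos|contact'; done
```

```text
tool_pos: [0.4863, 0.2497, 0.2036]
contact_force: [0.2, 0.1, 0.2]
tool_pos: [0.489, 0.2493, 0.2036]
contact_force: [-0.6, -0.7, 0.0]
tool_pos: [0.4919, 0.2489, 0.2036]
contact_force: [-1.1, 0.3, 1.1]
tool_pos: [0.4948, 0.2485, 0.2036]
contact_force: [-0.1, 0.1, 0.1]
tool_pos: [0.4976, 0.2482, 0.2036]
contact_force: [-0.4, 0.8, 0.4]
```

```bash
for i in 1 2 3; do python3 -m inch '[[[0,0.002,0],[0,0,0],0.35],[[0,0,0],[0,0,0],0.35],[[0,0,0],[0,0,0],0.35]]' | egrep 'pos|contact'; done; python3 - <<'E'
from h import *
for n in("top","side"):
    im,W=cloud(n);w=W.reshape(-1,3);w=w[~np.isnan(w[:,0])]
    a=w[(abs(w[:,2]-.222)<.008)&(w[:,1]<.3)&(w[:,1]>.2)&(abs(w[:,0]-.49)<.05)];t=w[(abs(w[:,2]-.222)<.008)&(w[:,1]<.225)&(w[:,1]>.2)&(abs(w[:,0]-.49)<.03)]
    d=t.mean(0)[:2]-[.507,.3835];print(n,len(t),t.mean(0),np.degrees(np.arctan2(d[1],d[0])))
E
```

```text
tool_pos: [0.4994, 0.2479, 0.2036]
contact_force: [-0.5, -0.3, 0.4]
tool_pos: [0.5014, 0.2478, 0.2036]
contact_force: [-0.9, -0.3, 0.0]
tool_pos: [0.5034, 0.2477, 0.2036]
contact_force: [-1.0, 0.5, -0.3]
top 16 [0.4851889  0.21405886 0.22536911] -97.33499072948456
side 44 [0.48471469 0.21874385 0.22345868] -97.70321315596742
```

```bash
for i in 1 2 3 4; do python3 -m inch '[[[0,0.0015,0],[0,0,0],0.35],[[0,0,0],[0,0,0],0.35],[[0,0,0],[0,0,0],0.35]]' | egrep 'pos|contact'; done; python3 - <<'E'
from h import *
o=np.load("top0.npy").reshape(-1,3)
for n in("top","side"):
    im,W=cloud(n);
    for q in (np.load(n+"0.npy"),W):
        w=q.reshape(-1,3);w=w[~np.isnan(w[:,0])]
        t=w[(abs(w[:,2]-.222)<.008)&(w[:,1]<.225)&(w[:,1]>.2)&(abs(w[:,0]-.49)<.03)];print(n,len(t),t.mean(0).round(4))
E
```

```text
tool_pos: [0.5048, 0.2475, 0.2036]
contact_force: [-1.0, -0.6, -0.1]
tool_pos: [0.5063, 0.2474, 0.2036]
contact_force: [-1.1, -1.2, 0.5]
tool_pos: [0.5078, 0.2472, 0.2036]
contact_force: [-0.9, -0.9, -0.0]
tool_pos: [0.5093, 0.2471, 0.2036]
contact_force: [-0.5, -0.2, -0.6]
top 57 [0.4788 0.2178 0.2262]
top 20 [0.493  0.2124 0.2257]
side 41 [0.4734 0.2194 0.2233]
side 46 [0.4918 0.2183 0.2235]
```

The arm had not been at its stop initially. I'll keep folding until I feel it.

```bash
python3 - <<'E'
import numpy as np
w=np.load("top0.npy").reshape(-1,3);w=w[~np.isnan(w[:,0])]
r=np.hypot(w[:,0]-.507,w[:,1]-.3835);a=w[(abs(w[:,2]-.27)<.006)&(r>.04)&(r<.22)&(w[:,1]>.384)]
d=a[:,:2]-[.507,.3835];print(len(a),np.percentile(np.degrees(np.arctan2(d[:,1],d[:,0])),[10,50,90])-152)
E
for i in 1 2 3 4; do python3 -m inch '[[[0,0.002,0],[0,0,-0.02],0.35],[[0,0.002,0],[0,0,-0.02],0.35],[[0,0,0],[0,0,0],0.35]]' | egrep 'pos|contact'; done
```

```text
682 [-131.92677544  -84.45993981  -81.64854328]
tool_pos: [0.5135, 0.2469, 0.2036]
contact_force: [-0.3, 0.5, 0.6]
tool_pos: [0.5176, 0.2466, 0.2036]
contact_force: [-0.0, 0.2, 0.6]
tool_pos: [0.5216, 0.2466, 0.2037]
contact_force: [-0.5, 0.1, -0.1]
tool_pos: [0.5255, 0.2467, 0.2036]
contact_force: [-0.7, 0.3, 0.3]
```

```bash
for i in 1 2 3 4; do python3 -m inch '[[[0,0.002,0],[0,0,-0.01],0.35],[[0,0,0],[0,0,0],0.35],[[0,0,0],[0,0,0],0.35]]' | egrep 'pos|contact'; done;  python3 - <<'E'
from h import *
for n in("top","side"):
    im,W=cloud(n);w=W.reshape(-1,3);w=w[~np.isnan(w[:,0])]
    t=w[(abs(w[:,2]-.222)<.008)&(w[:,1]<.225)&(w[:,1]>.2)&(abs(w[:,0]-.515)<.04)]
    d=t.mean(0)[:2]-[.507,.3835];print(n,len(t),t.mean(0),np.degrees(np.arctan2(d[1],d[0])))
E
```

```text
tool_pos: [0.5274, 0.2469, 0.2036]
contact_force: [-0.1, 0.0, 0.5]
tool_pos: [0.5293, 0.2471, 0.2036]
contact_force: [-0.7, 0.4, 0.0]
tool_pos: [0.5313, 0.2473, 0.2036]
contact_force: [-0.5, -0.4, -0.2]
tool_pos: [0.5333, 0.2475, 0.2036]
contact_force: [0.5, 0.2, -0.1]
top 9 [0.5210014  0.21238479 0.22386411] -85.32222675248752
side 27 [0.51915099 0.2170409  0.22141408] -85.82499528437118
```

```bash
for i in 1 2 3 4; do python3 -m inch '[[[0,0.0015,0],[0,0,-0.01],0.35],[[0,0,0],[0,0,0],0.35],[[0,0,0],[0,0,0],0.35]]' | egrep 'pos|contact'; done
```

```text
tool_pos: [0.5347, 0.2477, 0.2036]
contact_force: [-1.1, -0.1, -0.8]
tool_pos: [0.5356, 0.2479, 0.2036]
contact_force: [-4.0, 0.3, 1.6]
tool_pos: [0.5357, 0.2481, 0.2034]
contact_force: [-9.6, -0.7, 3.3]
tool_pos: [0.5357, 0.2482, 0.2033]
contact_force: [-15.4, -1.5, 6.7]
```

The stop is reached. I'll release, lift straight up and check.

```bash
python3 -m inch '[[[0,-0.005,0],[0,0,0],0.35],[[0,-0.006,0],[0,0,0],0.4],[[0,0,0],[0,0,0],0.4],[[0,0,-0.03],[0,0,0],0.4],[[0,0,-0.04],[0,0,0],0.4],[[0,0,-0.04],[0,0,0],0.4],[[0,0,0],[0,0,0],0.4]]'; python3 -m inch '[[[-0.04,0,0],[0,0,0],0.5],[[-0.04,0,0],[0,0,0],0.5],[[-0.04,0,0],[0,0,0],0.5],[[0,0,0],[0,0,0],0.5],[[0,0,0],[0,0,0],0.5],[[0,0,0],[0,0,0],0.5],[[0,0,0],[0,0,0],0.5],[[0,0,0],[0,0,0],0.5]]'; python3 - <<'E'
from h import *
P=[]
for n in("top","side"):
    im,W=cloud(n);w=W.reshape(-1,3);w=w[~np.isnan(w[:,0])]
    t=w[(abs(w[:,2]-.222)<.008)&(w[:,1]<.225)&(w[:,1]>.2)&(abs(w[:,0]-.52)<.04)]
    d=t.mean(0)[:2]-[.507,.3835];print(n,len(t),np.degrees(np.arctan2(d[1],d[0])))
    a=w[(np.hypot(w[:,0]-.512,w[:,1]-.32)<.05)&(w[:,2]>.2275)&(w[:,2]<.236)]
    print(len(a),a.mean(0).round(4),a.min(0).round(3),a.max(0).round(3),"dist",np.hypot(*(a.mean(0)[:2]-[.507,.3835])))
    b=im[170:320,240:400] if n=="side" else im[190:340,240:400];P.append(b[...,::-1])
cv2.imwrite("pics/end.png",cv2.resize(np.hstack(P),None,fx=2.4,fy=2.4,interpolation=2))
E
```

```text
time: 33.25
tool_pos: [0.5313, 0.2474, 0.322]
tool_rot: [0.004, 0.651, 0.759, 0.006]
contact_force: [0.6, -0.4, 0.7]
gripper_width: 0.397
grasp_force: 0.0
time: 34.05
tool_pos: [0.5463, 0.129, 0.3135]
tool_rot: [-0.0, 0.651, 0.759, 0.0]
contact_force: [0.5, -0.1, 0.0]
gripper_width: 0.499
grasp_force: 0.0
top 64 -82.56125226688143
229 [0.5143 0.3211 0.2307] [0.498 0.279 0.228] [0.533 0.369 0.235] dist 0.06278193443555379
side 43 -84.39257050307144
80 [0.5105 0.323  0.2297] [0.498 0.308 0.228] [0.525 0.338 0.233] dist 0.06055884360683387
```

View pics/end.png

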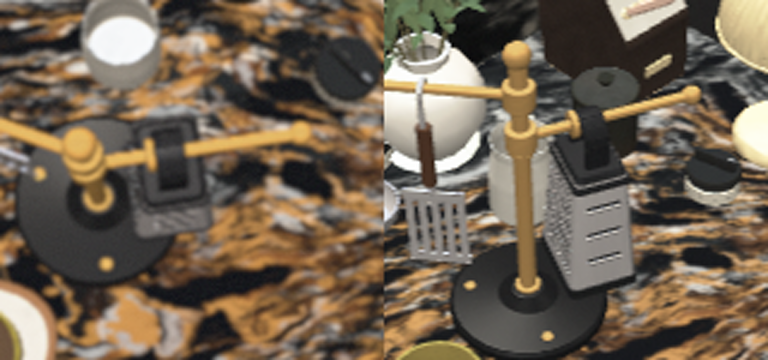

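The arm is folded against its stop. The grater hangs upright by the collar, with the handle at (590,135) in the side crop and (172,158) in the top crop, and the robot is clear. Handing in.

```bash
python3 -c "
from plant import manip
print(manip.job_done())"
```

```text
the job is handed in; nothing more can be done
None
```

The grater hangs still and upright against the collar on the folded lower arm, the robot is clear of everything, and the job is handed in; no verdict came back.

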